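# Nest the prep set on its board

### The arm

A 6-joint arm with a two-finger parallel gripper is mounted at the origin on the work surface. World frame = base frame: x ahead of the robot, y to its left, z up, the work surface at z = 0. Lengths are in mm, angles in rad, forces in N, time in s.
With the tool pointing down it reaches from about 350 to 1000 mm from the base axis. Payload 7.1 kg.
Tool frame: the origin (TCP) lies at the very end of the fingers, on their centre line; the grasp point (between the pads) lies 19 mm behind it; z points along the fingers, y is the line along which they close (so a half turn about z gives the same grasp; the last joint's range is limited). The gripper opens to 85 mm and grips with 20 to 120 N. Pads are 22 mm wide; open, the fingers measure 114 mm over their backs; the gripper's body (76 mm by 85 mm) begins 54 mm behind the grasp point. The pads swing forward as they close: fully open they stand 13 mm farther back than shut.
Start: joints at [-1.131, 0.423, 1.63, -0, 1.089, -0.019], TCP at [276.809, -560.34, 231.319] pointing down, gripper open.
Joint ranges: [-3, 3], [-0.9, 2.11], [0.09, 2.58], [-1.31, 4.45], [0.11, 2.69], [-2.54, 2.54]. Speed limits (rad/s): [2.39, 2.39, 3.01, 3.14, 3.14, 3.14].

### API

Orientations are given as [roll, pitch, yaw] about the fixed x, y, z axes, in that order (R = Rz(yaw) Ry(pitch) Rx(roll)).
In Python, from station import sense, get_image, finish_job gives the robot as it stands. The module is installed in compiled form; this text tells all that it offers.
- The arm moves only by the tool apply_moves, never from a script. Its argument "rows" is a list of rows, each an object with "dp": the shift along the tool's x, y, z in units of 15 cm (1.0 is 15 cm), a list of three; "yaw": the turn about the tool's z in units of 60 degrees (1.0 is 60 degrees); "jaw": the finger opening in mm, from 0 to 85.4. In form: [{"dp": [tx, ty, tz], "yaw": yaw, "jaw": jaw}, ...]. A call has 1 to 10 rows; each row is the pose to reach, as a shift and turn from the pose commanded when the call began, along the tool's axes at that moment; what a row does not reach only later rows make up. A row lasts 1/10 s, in which the tool goes at most 50 mm and 8.59 degrees, less where a joint would pass 70% of its speed; a pose out of reach is approached as far as the arm can. A call with a number of a shift or a turn outside -1 to 1 is refused whole. A call with a gripper value outside its range is refused whole. The fingers move at their own pace and stop on an object; "force" is the grip in N (left out, the last holds). Time passes only in rows, so rows that repeat a pose let the fingers close. It gives the time, the measured TCP pose, the force, the opening and the grip force at its end, in the units of the state.
- sense(): the state, without advancing time (a new reading comes with each control period).
- get_image(name): name is "scene" or "side" or "wrist"; returns a dict with "img" (400x640x3 uint8, blue, green, red), "z_map" (400x640 float32, mm along the optical axis (not along the pixel's ray), 0 where there is no reading), "fx", "fy", "cx", "cy" (pixels), "camera_from_world" (4x4, takes a point from world to camera coordinates); the wrist camera has in their place "T_tool_cam" (4x4, takes a point from camera to tool coordinates, whose origin is the TCP and whose axes are the flange's). Camera axes: x right, y up, looking along -z (the intrinsics and any distortion apply to the point x, -y, -z); pixel columns grow to the right and rows downward; lengths in mm; the calibration is good to about 2 mm. The wrist camera is an equidistant fisheye: a pixel r from the principal point sees the ray r / f radians off the axis. A picture is of the moment at which its call begins: read the wrist's pose just before it.
- finish_job(): hands the job in; it is judged then, once.
The state is a dict: "t": time; "qpos": joint angles; "joint_vel": joint speeds; "joint_efforts": joint torques, N m; "position": TCP position; "tcp_rot": TCP orientation; "force": force on the tool from outside, world axes, zero at the start; "ft_torque": the same for the moment, N m; "gripper_width": opening from 0.0 (shut) to 1.0 (fully open); "grasp_force": force on a finger pad.
Only numpy, scipy, OpenCV 4.12 (cv2) and the standard library are available. Lean on these libraries where they do the work, as an engineer would, in place of code of your own. Each camera call takes 0.05 s, during which the arm holds its last target. There are 200 camera calls.

### The job

Put the washed prep set away the way it is kept, nested together on the round wooden board: set the orange mixing bowl in the middle of the board, then the steel colander inside the bowl, then the white ramekin inside the colander, and last the narrow steel measuring cup inside the ramekin, each one upright and flat on the bottom of the one before. Set every piece down in its place rather than dropping it, and leave the clay lid, the spice jar and the wooden spoon where they are.

Things in the scene. Friction and masses are not known exactly. Their poses are not given: they have to be found in the camera images.
- board: flat round wooden board, 190 mm across and 12 mm thick, lying fixed on the counter; origin at the centre of its underside, z up. It is the place of the whole nest.
- bowl: orange plastic mixing bowl, open upwards, 200 g: 176 mm across, 64 mm high, foot 128 mm across. Its rim is a straight upright band 8 mm thick and 22 mm deep (inner diameter 160 mm) that can be pinched from above; the wall below slopes in, 4 mm thick. Flat inside floor 5 mm above the underside, about 120 mm across. Origin: centre of the underside, z up; yaw does not matter.
- colander: steel colander with dark round holes, open upwards, 180 g: 120 mm across, 72 mm high, foot 88 mm across. Its rim is a straight upright band 8 mm thick and 22 mm deep (inner diameter 104 mm) that can be pinched from above. Flat inside floor 12 mm above the underside, 88 mm across. Seated, its rim is 13 mm above the bowl's. Origin: centre of the underside, z up; yaw does not matter.
- ramekin: deep white ceramic ramekin, open upwards, 220 g: straight side 70 mm across, foot 66 mm, 72 mm high, wall 7 mm thick (inner diameter 56 mm), can be pinched at the rim from above. Inside floor 5 mm above the underside. Seated, its rim is 12 mm above the colander's. Origin: centre of the underside, z up; yaw does not matter.
- measure: narrow straight steel measuring cup standing upright, open upwards, 90 g: 40 mm across, 88 mm high, wall 3 mm; can be taken across its diameter. Seated, its rim is 21 mm above the ramekin's. Origin: centre of the underside, z up; yaw does not matter.
- clay_lid: bystander: terracotta pot lid, 150 mm across, domed with a knob, 64 mm high; origin at the centre of its underside. Leave where it is.
- spice_jar: bystander: closed amber glass spice jar standing upright, 48 mm across, 95 mm high; origin at the centre of its underside. Leave where it is.
- spoon: bystander: wooden spoon, 255 mm long, 12 mm high, 48 mm wide at its head, lying flat on the counter beyond the set; origin under the middle of its length, which runs along its own x axis, head at +x. Leave where it is.

How it is judged:
By the outcome, as a careful person would: the job done as asked, in the order asked, and still so for the second after the job is handed in, with the robot touching nothing.
It also fails if it takes over 118 s, if anything falls off the work surface, if the arm or the gripper's body presses on something with over 40 N, if the wrist force passes 120 N, or if a joint passes its speed limit or range.

## Working session

There is one attempt and no reset: what is moved stays moved. The work goes in short steps, Python scripts to look and compute and a tool call to move; the robot and the scene stay as the last step left them, time stands still between calls to the robot, and variables do not carry over. Pictures are saved under pics/ and viewed, at most 14 in all, crops included, and the job is handed in when it is done.

Besides the shell and the picture viewer there is one more tool, called after "Request:" in YAML: its name, and indented under it one key for each argument. apply_moves: Moves the arm, as the interface text tells. Its arguments: {"type":"object","properties":{"rows":{"type":"array","items":{"type":"object","properties":{"dp":{"type":"array","items":{"type":"number","minimum":-1,"maximum":1}},"yaw":{"type":"number","minimum":-1,"maximum":1},"jaw":{"type":"number"}}}},"force":{"type":"number"}},"required":["rows"]}

```bash
mkdir -p pics
cat > h.py <<'E'
import numpy as np, cv2
from station import sense, get_image, finish_job
def pts(d):
    "world points per pixel from the depth map (scene/side)"
    z=d["z_map"]; v,u=np.mgrid[0:z.shape[0],0:z.shape[1]]
    c=np.stack([(u-d["cx"])/d["fx"]*z,-(v-d["cy"])/d["fy"]*z,-z],-1)
    T=np.linalg.inv(d["camera_from_world"])
    return c@T[:3,:3].T+T[:3,3]
E
python3 - <<'E'
from h import *
s=sense(); print({k:np.round(v,3) for k,v in s.items()})
for n in("scene","side"):
    d=get_image(n); cv2.imwrite(f"pics/{n}0.png",d["img"]); print(n,[k for k in d if k not in("img","z_map")],d["fx"],d["cx"],d["cy"]); print(np.round(np.linalg.inv(d["camera_from_world"]),2)); print((d["z_map"]>0).mean())
    np.savez(f"{n}0.npz",**d)
E
```

```text
{'t': np.float64(0.0), 'qpos': array([-1.131,  0.424,  1.631, -0.   ,  1.089, -0.019]), 'joint_vel': array([ 0.001,  0.001,  0.   ,  0.001, -0.   , -0.001]), 'joint_efforts': array([ 2.0000e-03, -5.5737e+01, -2.8174e+01,  0.0000e+00,  7.0000e-03,
        0.0000e+00]), 'position': array([ 276.592, -559.84 ,  230.547]), 'tcp_rot': array([-3.14 , -0.   ,  0.459]), 'force': array([ 0.391, -0.672, -0.258]), 'ft_torque': array([0.039, 0.013, 0.   ]), 'grasp_force': np.float64(0.0), 'gripper_width': np.float64(1.0)}
scene ['fx', 'fy', 'cx', 'cy', 'camera_from_world'] 389.85063095658506 311.17327199909204 200.2092927211682
[[-3.30000e-01 -5.40000e-01  7.80000e-01  1.25431e+03]
 [ 9.40000e-01 -2.00000e-01  2.60000e-01  2.23000e+02]
 [ 1.00000e-02  8.20000e-01  5.70000e-01  5.16290e+02]
 [ 0.00000e+00  0.00000e+00  0.00000e+00  1.00000e+00]]
0.99616015625
side ['fx', 'fy', 'cx', 'cy', 'camera_from_world'] 363.5709042143724 317.655735925224 194.8131739903394
[[ 9.6000e-01  1.8000e-01 -1.9000e-01  4.2710e+02]
 [-2.6000e-01  6.9000e-01 -6.7000e-01 -5.7339e+02]
 [ 1.0000e-02  7.0000e-01  7.1000e-01  6.5109e+02]
 [ 0.0000e+00  0.0000e+00  0.0000e+00  1.0000e+00]]
0.9958828125
```

View pics/scene0.png

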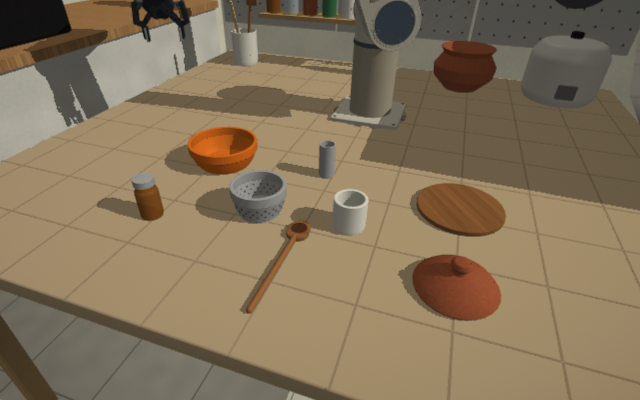

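View pics/side0.png

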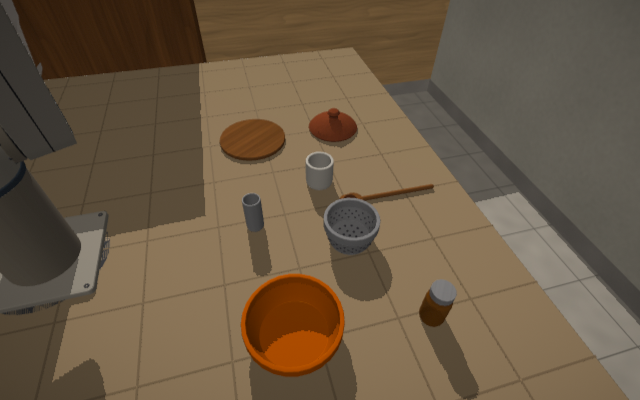

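The scene view shows the bowl (223,150), colander (259,197), measure (327,160), ramekin (350,212), board (460,208), lid (457,285), jar (148,197) and spoon (280,265). In the side view the bowl is at (293,323), colander (351,225), ramekin (319,170), measure (254,212), board (253,139) and jar (437,303).

```bash
cat > m.py <<'E'
from h import *
from scipy.optimize import least_squares
P={n:pts(np.load(f"{n}0.npz")) for n in("scene","side")}
obj=dict(bowl=((223,150),(293,323),64,88),colander=((259,197),(351,225),72,60),ramekin=((350,212),(319,170),72,35),measure=((327,160),(254,212),88,20),board=((460,208),(253,139),12,95),jar=((148,197),(437,303),95,24),lid=((457,285),(333,126),64,75))
for k,(a,b,h,r) in obj.items():
    for n,(u,v) in(("scene",a),("side",b)):
        p=P[n]; c0=np.median(p[v-3:v+4,u-3:u+4].reshape(-1,3),0)[:2]
        q=p.reshape(-1,3); q=q[np.hypot(*(q[:,:2]-c0).T)<2*r+10]
        q=q[np.hypot(*(q[:,:2]-c0).T)<r*1.6+15]
        if k=="lid": s=q[(q[:,2]>8)&(q[:,2]<75)]; print(k,n,s[s[:,2]>55].mean(0).round(1),len(s)); continue
        s=q[abs(q[:,2]-h)<5]
        if len(s)<8: print(k,n,"few",len(s)); continue
        if k in("board","jar"): c=cv2.minEnclosingCircle(s[:,:2].astype(np.float32)); print(k,n,np.round(c[0],1),round(c[1],1),"h",np.median(s[:,2]).round(1),s[:,:2].mean(0).round(1),len(s)); continue
        c=cv2.minEnclosingCircle(s[:,:2].astype(np.float32))
        rr=r-(4 if k in("bowl","colander") else 3.5 if k=="ramekin" else 1.5)
        f=least_squares(lambda x:np.hypot(s[:,0]-x[0],s[:,1]-x[1])-rr,c[0],loss="soft_l1",f_scale=2)
        print(k,n,f.x.round(1),"rms",np.sqrt(np.mean(f.fun**2)).round(1),"encl",np.round(c[0],1),round(c[1],1),"h",np.median(s[:,2]).round(1),"max",np.percentile(s[:,2],95).round(1),len(s))
E
python3 m.py
```

```text
bowl scene [ 470.9 -285.4] rms 2.5 encl [ 469.7 -286.7] 89.7 h 62.7 max 64.5 453
bowl side [ 468.3 -290.1] rms 2.5 encl [ 468.5 -288.8] 88.4 h 64.6 max 66.4 1636
colander scene [ 638.2 -104.9] rms 2.5 encl [ 636.9 -105.9] 61.0 h 70.9 max 72.6 499
colander side [ 635.2 -109.8] rms 2.5 encl [ 636.2 -108.4] 60.4 h 72.6 max 74.5 641
ramekin scene [622.2  92.4] rms 2.2 encl [621.4  92. ] 36.2 h 71.1 max 72.8 293
ramekin side [619.7  87.9] rms 2.1 encl [620.1  89.6] 35.9 h 72.7 max 74.6 228
measure scene [438.8 -13.9] rms 1.4 encl [439.1 -14. ] 20.7 h 86.3 max 88.5 71
measure side [438.3 -17.3] rms 1.1 encl [438.  -16.7] 20.6 h 87.8 max 90.4 116
board scene [479.8 311.6] 96.9 h 12.0 [488.7 312.1] 3450
board side [478.1 307.4] 96.3 h 13.9 [477.5 300. ] 2073
jar scene [ 727.6 -318.3] 22.2 h 94.1 [ 730.  -316.9] 219
jar side [ 726.9 -321.1] 22.1 h 95.9 [ 725.8 -323. ] 478
lid scene [729.2 310.3  61.3] 4279
lid side [722.  303.2  62.7] 1161
```

Both views agree, and the sizes and heights match. I'll use yaw π/2 throughout and pinch rims on the side nearest the robot.

Request:
apply_moves:
  rows:
    - {"dp": [1,-0.9,0.2],"yaw": -1,"jaw": 40}
    - {"dp": [1,-0.9,0.2],"yaw": -1,"jaw": 40}
    - {"dp": [1,-0.9,0.2],"yaw": -1,"jaw": 40}
    - {"dp": [1,-0.9,0.2],"yaw": -1,"jaw": 40}
    - {"dp": [1,-0.9,0.2],"yaw": -1,"jaw": 40}
    - {"dp": [1,-0.9,0.2],"yaw": -1,"jaw": 40}
    - {"dp": [1,-0.9,0.2],"yaw": -1,"jaw": 40}
    - {"dp": [1,-0.9,0.2],"yaw": -1,"jaw": 40}
    - {"dp": [1,-0.9,0.2],"yaw": -1,"jaw": 40}
  force: 50

```text
t: 1.0
position: [351.4, -372.8, 201.1]
tcp_rot: [-3.141, -0.0, 1.502]
force: [0.2, 0.5, 0.4]
gripper_width: 0.466
grasp_force: 0.0
```

```bash
cat > go.py <<'E'
import sys
from h import *
def go(x,y,z,psi=np.pi/2):
    s=sense(); p=s["position"]; ps=s["tcp_rot"][2]; d=np.array([x,y,z])-p
    X=np.array([np.cos(ps),np.sin(ps),0]); Y=np.array([np.sin(ps),-np.cos(ps),0])
    print("t",s["t"],"pos",p.round(1),s["tcp_rot"].round(3),"dp",np.round([d@X/150,d@Y/150,-d[2]/150],3),"yaw",round(-(psi-ps)/(np.pi/3),3),"F",s["force"].round(1),"w",round(s["gripper_width"]*85.4,1),"g",s["grasp_force"])
if __name__=="__main__": go(*map(float,sys.argv[1:4]))
E
python3 go.py 385 -288 110
```

```text
t 1.0 pos [ 351.4 -372.8  201.1] [-3.141 -0.     1.502] dp [0.579 0.185 0.608] yaw -0.066 F [0.2 0.5 0.4] w 39.8 g 0.0
```

Request:
apply_moves:
  rows:
    - {"dp": [0.58,0.185,0.6],"yaw": -0.066,"jaw": 40}
    - {"dp": [0.58,0.185,0.6],"yaw": -0.066,"jaw": 40}
    - {"dp": [0.58,0.185,0.6],"yaw": -0.066,"jaw": 40}
    - {"dp": [0.58,0.185,0.6],"yaw": -0.066,"jaw": 40}
    - {"dp": [0.58,0.185,0.6],"yaw": -0.066,"jaw": 40}

```text
t: 1.5
position: [385.0, -288.1, 111.4]
tcp_rot: [-3.141, -0.0, 1.574]
force: [0.8, -0.3, -0.1]
gripper_width: 0.467
grasp_force: 0.0
```

```bash
python3 go.py 385 -288 45
python3 - <<'E'
from h import *
d=get_image("wrist"); cv2.imwrite("pics/w1.png",d["img"]); print(d["fx"],d["cx"],d["cy"],d["T_tool_cam"].round(3))
E
```

```text
t 1.5 pos [ 385.  -288.1  111.4] [-3.141 -0.     1.574] dp [0.001 0.    0.442] yaw 0.003 F [ 0.8 -0.3 -0.1] w 39.9 g 0.0
309.70691628693146 320.5610959919256 202.46545327686428 [[ 0.00000e+00  9.46000e-01  3.25000e-01  8.41330e+01]
 [ 1.00000e+00 -0.00000e+00  1.00000e-03 -1.16500e+00]
 [ 1.00000e-03  3.25000e-01 -9.46000e-01 -1.42173e+02]
 [ 0.00000e+00  0.00000e+00  0.00000e+00  1.00000e+00]]
```

View pics/w1.png

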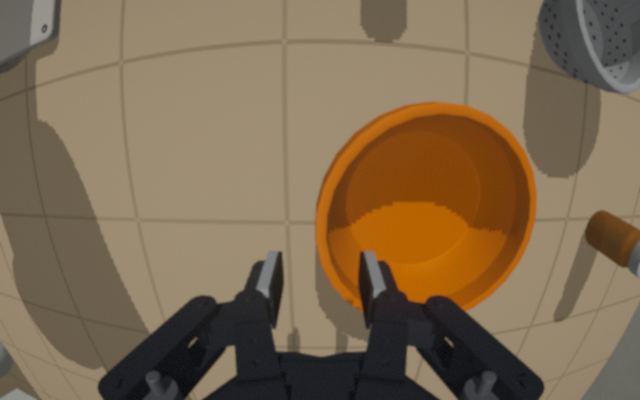

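The wrist view shows the bowl's left rim (about 322,230) midway between the pads (270 and 370), so I can descend and close.

Request:
apply_moves:
  rows:
    - {"dp": [0,0,0.15],"yaw": 0,"jaw": 40}
    - {"dp": [0,0,0.3],"yaw": 0,"jaw": 40}
    - {"dp": [0,0,0.4],"yaw": 0,"jaw": 40}
    - {"dp": [0,0,0.44],"yaw": 0,"jaw": 40}
    - {"dp": [0,0,0.44],"yaw": 0,"jaw": 20}
    - {"dp": [0,0,0.44],"yaw": 0,"jaw": 12}
    - {"dp": [0,0,0.44],"yaw": 0,"jaw": 0}
    - {"dp": [0,0,0.44],"yaw": 0,"jaw": 0}
    - {"dp": [0,0,0.44],"yaw": 0,"jaw": 0}
    - {"dp": [0,0,0.44],"yaw": 0,"jaw": 0}
  force: 50

```text
t: 2.55
position: [385.5, -288.6, 46.4]
tcp_rot: [3.14, 0.002, 1.576]
force: [-2.0, -0.9, 7.6]
gripper_width: 0.077
grasp_force: 51.9
```

```bash
python3 go.py 385 -288 160
```

```text
t 2.55 pos [ 385.5 -288.6   46.4] [3.140e+00 2.000e-03 1.576e+00] dp [ 0.004 -0.003 -0.758] yaw 0.005 F [-2.  -0.9  7.6] w 6.5 g 51.88277007546276
```

Request:
apply_moves:
  rows:
    - {"dp": [0,0,-0.05],"yaw": 0,"jaw": 0}
    - {"dp": [0,0,-0.15],"yaw": 0,"jaw": 0}
    - {"dp": [0,0,-0.3],"yaw": 0,"jaw": 0}
    - {"dp": [0,0,-0.5],"yaw": 0,"jaw": 0}
    - {"dp": [0,0,-0.7],"yaw": 0,"jaw": 0}
    - {"dp": [0,0,-0.8],"yaw": 0,"jaw": 0}
    - {"dp": [0,0,-0.8],"yaw": 0,"jaw": 0}

```text
t: 3.25
position: [385.8, -288.5, 167.7]
tcp_rot: [3.138, 0.003, 1.575]
force: [0.5, -0.1, -2.3]
gripper_width: 0.079
grasp_force: 51.9
```

```bash
python3 - <<'E'
from h import *
d=get_image("scene"); 
e=get_image("side"); cv2.imwrite("pics/c2.png",np.hstack([d["img"][:, :400],e["img"][:,150:550]]))
p=pts(e); hsv=cv2.cvtColor(e["img"],cv2.COLOR_BGR2HSV); m=(hsv[...,0]<14)&(hsv[...,1]>200)&(hsv[...,2]>100)
q=p[m]; q=q[(q[:,1]<-180)&(q[:,0]<580)&(q[:,0]>350)]; print(np.percentile(q,[1,50,99],axis=0).round(1))
E
python3 go.py 395 310 167
```

```text
[[ 390.7 -368.9  122.5]
 [ 480.5 -272.4  126.2]
 [ 548.9 -201.7  185.2]]
t 3.35 pos [ 384.5 -287.5  165.2] [-3.141 -0.     1.575] dp [ 3.983  0.088 -0.012] yaw 0.004 F [ 0.4  0.1 -1.9] w 6.8 g 51.831501397846296
```

View pics/c2.png

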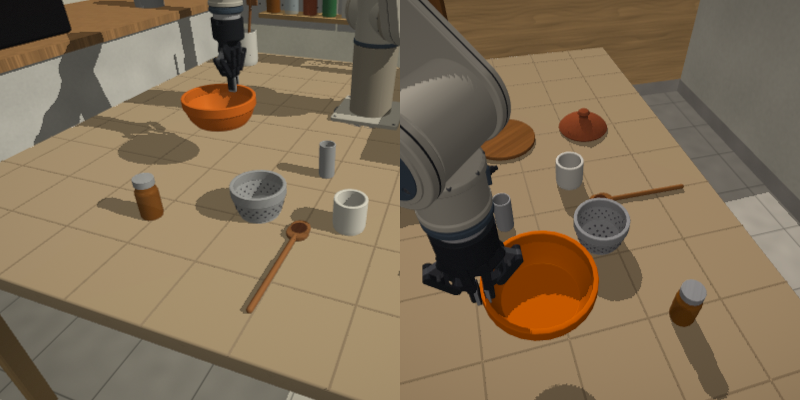

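The bowl hangs level and clear from the rim pinch. I'll carry it over.

Request:
apply_moves:
  rows:
    - {"dp": [0.1,0,0],"yaw": 0,"jaw": 0}
    - {"dp": [0.25,0,0],"yaw": 0,"jaw": 0}
    - {"dp": [0.4,0,0],"yaw": 0,"jaw": 0}
    - {"dp": [0.55,0,0],"yaw": 0,"jaw": 0}
    - {"dp": [0.7,0,0],"yaw": 0,"jaw": 0}
    - {"dp": [0.85,0,0],"yaw": 0,"jaw": 0}
    - {"dp": [1,0,0],"yaw": 0,"jaw": 0}

```text
t: 4.05
position: [382.7, -135.8, 164.1]
tcp_rot: [-3.139, -0.001, 1.575]
force: [-0.1, -0.5, -1.7]
gripper_width: 0.076
grasp_force: 51.8
```

Request:
apply_moves:
  rows:
    - {"dp": [0.15,0,0],"yaw": 0,"jaw": 0}
    - {"dp": [0.3,0,0],"yaw": 0,"jaw": 0}
    - {"dp": [0.45,0,0],"yaw": 0,"jaw": 0}
    - {"dp": [0.6,0,0],"yaw": 0,"jaw": 0}
    - {"dp": [0.75,0,0],"yaw": 0,"jaw": 0}
    - {"dp": [0.9,0,0],"yaw": 0,"jaw": 0}
    - {"dp": [1,0,0],"yaw": 0,"jaw": 0}

```text
t: 4.75
position: [381.6, 13.9, 164.1]
tcp_rot: [-3.138, -0.0, 1.576]
force: [-0.3, -0.1, -1.4]
gripper_width: 0.079
grasp_force: 51.9
```

Request:
apply_moves:
  rows:
    - {"dp": [0.15,0,0],"yaw": 0,"jaw": 0}
    - {"dp": [0.3,0,0],"yaw": 0,"jaw": 0}
    - {"dp": [0.45,0,0],"yaw": 0,"jaw": 0}
    - {"dp": [0.6,0,0],"yaw": 0,"jaw": 0}
    - {"dp": [0.75,0,0],"yaw": 0,"jaw": 0}
    - {"dp": [0.9,0,0],"yaw": 0,"jaw": 0}
    - {"dp": [1,0,0],"yaw": 0,"jaw": 0}

```text
t: 5.45
position: [381.1, 163.4, 164.1]
tcp_rot: [-3.139, 0.001, 1.576]
force: [0.4, 0.2, -2.5]
gripper_width: 0.079
grasp_force: 51.9
```

Request:
apply_moves:
  rows:
    - {"dp": [0.15,0.01,0],"yaw": 0,"jaw": 0}
    - {"dp": [0.3,0.02,0],"yaw": 0,"jaw": 0}
    - {"dp": [0.45,0.04,0],"yaw": 0,"jaw": 0}
    - {"dp": [0.6,0.06,0],"yaw": 0,"jaw": 0}
    - {"dp": [0.75,0.07,0],"yaw": 0,"jaw": 0}
    - {"dp": [0.9,0.07,0],"yaw": 0,"jaw": 0}
    - {"dp": [0.98,0.07,0],"yaw": 0,"jaw": 0}
    - {"dp": [0.98,0.07,0],"yaw": 0,"jaw": 0}

```text
t: 6.25
position: [391.7, 310.1, 164.4]
tcp_rot: [-3.14, 0.001, 1.577]
force: [0.0, -0.4, -2.5]
gripper_width: 0.075
grasp_force: 51.9
```

```bash
python3 - <<'E'
from h import *
from scipy.optimize import least_squares
for n in("scene","side"):
    d=get_image(n); cv2.imwrite(f"pics/b3{n}.png",d["img"]); p=pts(d)
    hsv=cv2.cvtColor(d["img"],cv2.COLOR_BGR2HSV); m=(hsv[...,0]<14)&(hsv[...,1]>200)&(hsv[...,2]>100)
    q=p[m]; q=q[(abs(q[:,1]-310)<130)&(abs(q[:,0]-480)<110)&(q[:,2]>80)]; top=np.percentile(q[:,2],98)
    s=q[q[:,2]>top-5]; c=cv2.minEnclosingCircle(s[:,:2].astype(np.float32))
    f=least_squares(lambda x:np.hypot(s[:,0]-x[0],s[:,1]-x[1])-84,c[0],loss="soft_l1",f_scale=2)
    print(n,len(s),f.x.round(1),np.round(c[0],1),c[1],"top",top)
E
python3 go.py 395 310 57
```

```text
scene 594 [478.6 317.5] [478.3 317.7] 87.67867279052734 top 181.61617301804958
side 156 [476.9 312.1] [475.  312.6] 88.19464111328125 top 183.36256410346772
t 6.35 pos [391.7 308.5 164.6] [-3.140e+00  1.000e-03  1.576e+00] dp [0.01  0.022 0.717] yaw 0.005 F [-0.2 -0.2 -1.3] w 6.6 g 51.81564245692698
```

Run:
```python
from h import *
from scipy.optimize import least_squares
for n,(u,v) in(("scene",(460,208)),("side",(253,139))):
    d=np.load(f"{n}0.npz"); p=pts(d); q=p.reshape(-1,3)
    near=np.hypot(p[...,0]-479,p[...,1]-309.5)<125
    m=(near&(p[...,2]>7)&(p[...,2]<22)).astype(np.uint8)
    c=max(cv2.findContours(m,cv2.RETR_EXTERNAL,cv2.CHAIN_APPROX_NONE)[0],key=cv2.contourArea)[:,0]
    T=np.linalg.inv(d["camera_from_world"]); r=np.c_[(c[:,0]-d["cx"])/d["fx"],-(c[:,1]-d["cy"])/d["fy"],-np.ones(len(c))]@T[:3,:3].T
    w=T[:3,3]+r*((12-T[2,3])/r[:,2])[:,None]
    f=least_squares(lambda x:np.hypot(w[:,0]-x[0],w[:,1]-x[1])-x[2],[479,310,95],loss="soft_l1",f_scale=2)
    w2=q[(m.ravel()>0)]; 
    a=np.array([w2[:,i].min() for i in(0,1)]+[w2[:,i].max() for i in(0,1)])
    print(n,f.x.round(1),np.std(f.fun).round(1),"depth-box",((a[:2]+a[2:])/2).round(1))
```

```text
scene [482.8 310.3  94.6] 1.4 depth-box [480.4 309.7]
side [478.9 306.9  94.9] 1.7 depth-box [478.5 306.9]
```

Request:
apply_moves:
  rows:
    - {"dp": [-0.03,0.01,0.1],"yaw": 0,"jaw": 0}
    - {"dp": [-0.04,0.015,0.25],"yaw": 0,"jaw": 0}
    - {"dp": [-0.04,0.015,0.4],"yaw": 0,"jaw": 0}
    - {"dp": [-0.04,0.015,0.55],"yaw": 0,"jaw": 0}
    - {"dp": [-0.04,0.015,0.63],"yaw": 0,"jaw": 0}
    - {"dp": [-0.04,0.015,0.67],"yaw": 0,"jaw": 0}
    - {"dp": [-0.04,0.015,0.685],"yaw": 0,"jaw": 0}
    - {"dp": [-0.04,0.015,0.685],"yaw": 0,"jaw": 0}

```text
t: 7.15
position: [395.3, 303.2, 62.9]
tcp_rot: [3.141, -0.0, 1.575]
force: [0.3, -0.4, -2.4]
gripper_width: 0.071
grasp_force: 51.9
```

```bash
cat > circ.py <<'E'
from h import *
from scipy.optimize import least_squares
def circ(c0,R,zlo,zhi,r0,cols=None):
    "rim circle centres: points of both cameras near c0 within r0, heights zlo..zhi; R=mid-wall radius"
    for n in("scene","side"):
        d=get_image(n); p=pts(d).reshape(-1,3)
        k=(np.hypot(p[:,0]-c0[0],p[:,1]-c0[1])<r0)&(p[:,2]>zlo)&(p[:,2]<zhi)
        if cols=="orange": h=cv2.cvtColor(d["img"],cv2.COLOR_BGR2HSV).reshape(-1,3); k&=(h[:,0]<14)&(h[:,1]>200)&(h[:,2]>100)
        if cols=="grey": h=cv2.cvtColor(d["img"],cv2.COLOR_BGR2HSV).reshape(-1,3); k&=(h[:,1]<60)&(h[:,2]>70)
        q=p[k]; top=np.percentile(q[:,2],97); s=q[q[:,2]>top-5]
        f=least_squares(lambda x:np.hypot(s[:,0]-x[0],s[:,1]-x[1])-R,c0,loss="soft_l1",f_scale=2)
        print(n,len(s),f.x.round(1),"top",top.round(1),"rms",np.sqrt((f.fun**2).mean()).round(1)); cv2.imwrite(f"pics/last_{n}.png",d["img"])
E
python3 -c "
from circ import *
circ((479,310),84,50,110,120,'orange')"; python3 go.py 394 304 58
```

```text
scene 591 [481.9 310.8] top 80.3 rms 2.5
side 139 [481.  306.5] top 82.6 rms 2.7
t 7.25 pos [395.5 303.5  63.3] [ 3.140e+00 -1.000e-03  1.575e+00] dp [ 0.003 -0.01   0.035] yaw 0.004 F [-0.5  0.2 -2. ] w 6.6 g 51.86865208113886
```

Request:
apply_moves:
  rows:
    - {"dp": [0,-0.005,0.012],"yaw": 0,"jaw": 0}
    - {"dp": [0,-0.005,0.022],"yaw": 0,"jaw": 0}
    - {"dp": [0,-0.005,0.03],"yaw": 0,"jaw": 0}
    - {"dp": [0,-0.005,0.034],"yaw": 0,"jaw": 0}
    - {"dp": [0,-0.005,0.034],"yaw": 0,"jaw": 0}

```text
t: 7.75
position: [394.3, 303.3, 58.4]
tcp_rot: [3.141, -0.0, 1.575]
force: [-2.6, -1.0, 10.5]
gripper_width: 0.079
grasp_force: 52.7
```

Contact felt (about 12 N, low). Opening slightly and retreating.

Request:
apply_moves:
  rows:
    - {"dp": [0,0,0],"yaw": 0,"jaw": 12}
    - {"dp": [0,0,0],"yaw": 0,"jaw": 16}
    - {"dp": [0,0,0],"yaw": 0,"jaw": 24}
    - {"dp": [0,0,-0.05],"yaw": 0,"jaw": 30}
    - {"dp": [0,0,-0.2],"yaw": 0,"jaw": 40}
    - {"dp": [0,0,-0.4],"yaw": 0,"jaw": 40}
    - {"dp": [0,0,-0.6],"yaw": 0,"jaw": 40}
    - {"dp": [0,0,-0.7],"yaw": 0,"jaw": 40}
    - {"dp": [0,0,-0.7],"yaw": 0,"jaw": 40}

```text
t: 8.65
position: [395.6, 304.2, 165.1]
tcp_rot: [3.137, -0.003, 1.575]
force: [-0.6, 0.1, -1.0]
gripper_width: 0.469
grasp_force: 0.0
```

```bash
python3 -c "
from circ import *
circ((479,310),84,50,110,120,'orange')"; python3 go.py 580.5 -107 165
```

```text
scene 625 [481.1 311. ] top 77.1 rms 2.5
side 131 [478.4 305.9] top 78.1 rms 2.3
t 8.75 pos [394.2 303.1 162.5] [ 3.141 -0.     1.575] dp [-2.739  1.23  -0.017] yaw 0.004 F [-0.2 -0.1 -0.7] w 40.1 g 0.0
```

View pics/last_scene.png

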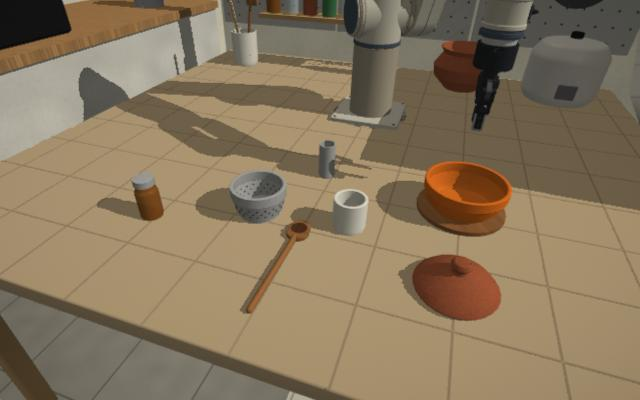

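The scene picture shows the bowl upright at (467,190) with an even ring of board around it. Next the colander.

Request:
apply_moves:
  rows:
    - {"dp": [-0.15,0.06,0],"yaw": 0,"jaw": 40}
    - {"dp": [-0.4,0.18,0],"yaw": 0,"jaw": 40}
    - {"dp": [-0.7,0.31,0],"yaw": 0,"jaw": 40}
    - {"dp": [-1,0.45,0],"yaw": 0,"jaw": 40}

```text
t: 9.15
position: [461.8, 151.9, 161.1]
tcp_rot: [-3.139, 0.001, 1.577]
force: [1.2, 0.2, 0.1]
gripper_width: 0.467
grasp_force: 0.0
```

Request:
apply_moves:
  rows:
    - {"dp": [-0.3,0.14,0],"yaw": 0,"jaw": 40}
    - {"dp": [-0.6,0.27,0],"yaw": 0,"jaw": 40}
    - {"dp": [-0.85,0.38,0],"yaw": 0,"jaw": 40}
    - {"dp": [-1,0.45,0],"yaw": 0,"jaw": 40}

```text
t: 9.55
position: [530.6, 1.0, 160.9]
tcp_rot: [-3.139, 0.0, 1.573]
force: [0.5, 0.2, 0.4]
gripper_width: 0.469
grasp_force: 0.0
```

Request:
apply_moves:
  rows:
    - {"dp": [-0.25,0.11,0],"yaw": 0,"jaw": 40}
    - {"dp": [-0.5,0.22,0.1],"yaw": 0,"jaw": 40}
    - {"dp": [-0.7,0.31,0.2],"yaw": 0,"jaw": 40}
    - {"dp": [-0.74,0.33,0.25],"yaw": 0,"jaw": 40}
    - {"dp": [-0.74,0.33,0.25],"yaw": 0,"jaw": 40}

```text
t: 10.05
position: [579.0, -107.6, 122.3]
tcp_rot: [-3.137, -0.001, 1.573]
force: [-0.4, 0.3, 0.5]
gripper_width: 0.469
grasp_force: 0.0
```

```bash
python3 go.py 580.5 -107 54
python3 - <<'E'
from h import *
d=get_image("wrist"); cv2.imwrite("pics/w2.png",d["img"])
E
```

```text
t 10.05 pos [ 579.  -107.6  122.3] [-3.137e+00 -1.000e-03  1.573e+00] dp [0.004 0.01  0.455] yaw 0.002 F [-0.4  0.3  0.5] w 40.1 g 0.0
```

View pics/w2.png

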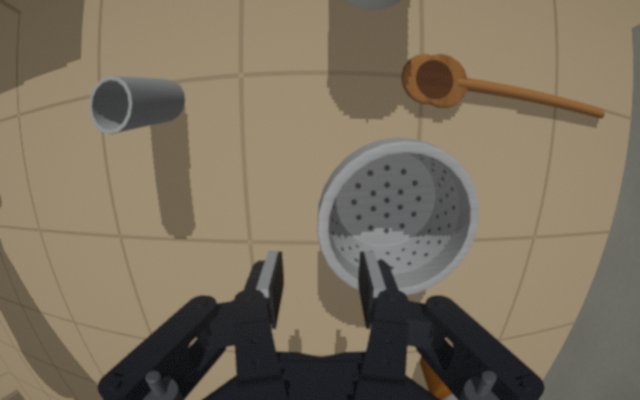

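The wrist view shows the colander's left rim (about 322,225) centred between the pads (270 and 370).

Request:
apply_moves:
  rows:
    - {"dp": [0,0.01,0.15],"yaw": 0,"jaw": 40}
    - {"dp": [0,0.01,0.3],"yaw": 0,"jaw": 40}
    - {"dp": [0,0.01,0.4],"yaw": 0,"jaw": 40}
    - {"dp": [0,0.01,0.45],"yaw": 0,"jaw": 40}
    - {"dp": [0,0.01,0.45],"yaw": 0,"jaw": 20}
    - {"dp": [0,0.01,0.45],"yaw": 0,"jaw": 12}
    - {"dp": [0,0.01,0.45],"yaw": 0,"jaw": 0}
    - {"dp": [0,0.01,0.45],"yaw": 0,"jaw": 0}
    - {"dp": [0,0.01,0.45],"yaw": 0,"jaw": 0}
    - {"dp": [0,0.01,0.45],"yaw": 0,"jaw": 0}
  force: 50

```text
t: 11.1
position: [582.7, -107.1, 58.3]
tcp_rot: [3.14, 0.0, 1.575]
force: [-0.1, 1.2, 6.5]
gripper_width: 0.069
grasp_force: 52.2
```

Request:
apply_moves:
  rows:
    - {"dp": [0,0,-0.05],"yaw": 0,"jaw": 0}
    - {"dp": [0,0,-0.15],"yaw": 0,"jaw": 0}
    - {"dp": [0,0,-0.35],"yaw": 0,"jaw": 0}
    - {"dp": [0,0,-0.55],"yaw": 0,"jaw": 0}
    - {"dp": [0,0,-0.75],"yaw": 0,"jaw": 0}
    - {"dp": [0,0,-0.9],"yaw": 0,"jaw": 0}
    - {"dp": [0,0,-0.95],"yaw": 0,"jaw": 0}
    - {"dp": [0,0,-0.95],"yaw": 0,"jaw": 0}

```text
t: 11.9
position: [582.5, -107.2, 201.5]
tcp_rot: [3.139, 0.001, 1.575]
force: [0.8, 0.4, -2.1]
gripper_width: 0.062
grasp_force: 51.2
```

```bash
python3 -c "
from circ import *
circ((638,-107),56,150,240,80,'grey')"; python3 go.py 423 305 195
```

```text
scene 529 [ 640.4 -107.9] top 215.2 rms 3.1
side 507 [ 636.4 -112.6] top 215.4 rms 2.4
t 12.0 pos [ 581.3 -106.9  199.1] [-3.14  -0.     1.575] dp [ 2.75  -1.043  0.028] yaw 0.004 F [-0.6 -1.6 -2.4] w 5.4 g 51.19168102659387
```

Request:
apply_moves:
  rows:
    - {"dp": [0.1,-0.04,0],"yaw": 0,"jaw": 0}
    - {"dp": [0.25,-0.1,0],"yaw": 0,"jaw": 0}
    - {"dp": [0.45,-0.17,0],"yaw": 0,"jaw": 0}
    - {"dp": [0.65,-0.25,0],"yaw": 0,"jaw": 0}
    - {"dp": [0.85,-0.32,0],"yaw": 0,"jaw": 0}
    - {"dp": [1,-0.38,0],"yaw": 0,"jaw": 0}

```text
t: 12.6
position: [522.2, 44.8, 198.6]
tcp_rot: [-3.138, -0.0, 1.576]
force: [0.2, 0.2, -3.0]
gripper_width: 0.066
grasp_force: 51.3
```

Request:
apply_moves:
  rows:
    - {"dp": [0.2,-0.08,0],"yaw": 0,"jaw": 0}
    - {"dp": [0.4,-0.15,0],"yaw": 0,"jaw": 0}
    - {"dp": [0.6,-0.23,0],"yaw": 0,"jaw": 0}
    - {"dp": [0.8,-0.3,0],"yaw": 0,"jaw": 0}
    - {"dp": [1,-0.38,0],"yaw": 0,"jaw": 0}

```text
t: 13.1
position: [464.8, 193.8, 198.7]
tcp_rot: [-3.139, 0.001, 1.575]
force: [0.5, -0.5, -2.1]
gripper_width: 0.066
grasp_force: 51.2
```

Request:
apply_moves:
  rows:
    - {"dp": [0.2,-0.08,0],"yaw": 0,"jaw": 0}
    - {"dp": [0.4,-0.15,0],"yaw": 0,"jaw": 0}
    - {"dp": [0.6,-0.23,0],"yaw": 0,"jaw": 0}
    - {"dp": [0.72,-0.28,0],"yaw": 0,"jaw": 0}
    - {"dp": [0.78,-0.3,0],"yaw": 0,"jaw": 0}
    - {"dp": [0.78,-0.3,0],"yaw": 0,"jaw": 0}

```text
t: 13.7
position: [420.1, 309.9, 199.1]
tcp_rot: [-3.14, 0.001, 1.577]
force: [0.8, -0.2, -2.0]
gripper_width: 0.069
grasp_force: 51.3
```

```bash
python3 -c "
from circ import *
circ((480,308),56,150,240,75,'grey')"; python3 go.py 423 311 75
```

```text
scene 476 [478.9 307.5] top 213.0 rms 2.6
side 257 [476.1 302.9] top 215.6 rms 2.3
t 13.8 pos [420.9 308.7 199.4] [-3.141e+00  1.000e-03  1.575e+00] dp [0.015 0.014 0.829] yaw 0.004 F [ 0.7 -0.1 -1.8] w 5.4 g 51.28101041585978
```

Request:
apply_moves:
  rows:
    - {"dp": [0.02,0.015,0.1],"yaw": 0,"jaw": 0}
    - {"dp": [0.02,0.015,0.25],"yaw": 0,"jaw": 0}
    - {"dp": [0.02,0.015,0.4],"yaw": 0,"jaw": 0}
    - {"dp": [0.02,0.015,0.55],"yaw": 0,"jaw": 0}
    - {"dp": [0.02,0.015,0.67],"yaw": 0,"jaw": 0}
    - {"dp": [0.02,0.015,0.75],"yaw": 0,"jaw": 0}
    - {"dp": [0.02,0.015,0.79],"yaw": 0,"jaw": 0}
    - {"dp": [0.02,0.015,0.79],"yaw": 0,"jaw": 0}

```text
t: 14.6
position: [423.4, 311.8, 80.6]
tcp_rot: [-3.14, 0.001, 1.575]
force: [-0.2, 1.3, -2.5]
gripper_width: 0.065
grasp_force: 51.3
```

```bash
python3 -c "
from circ import *
circ((480,308),56,84,110,75,'grey')"; python3 go.py 423 312 74
```

```text
scene 423 [481.4 309.2] top 95.2 rms 2.5
side 223 [479.3 306.3] top 98.0 rms 2.3
t 14.7 pos [424.  312.4  81.9] [ 3.141 -0.     1.575] dp [-0.003 -0.007  0.052] yaw 0.004 F [ 0.3  0.2 -1. ] w 5.7 g 51.29273232117157
```

Request:
apply_moves:
  rows:
    - {"dp": [0,-0.004,0.015],"yaw": 0,"jaw": 0}
    - {"dp": [0,-0.004,0.028],"yaw": 0,"jaw": 0}
    - {"dp": [0,-0.004,0.038],"yaw": 0,"jaw": 0}
    - {"dp": [0,-0.004,0.044],"yaw": 0,"jaw": 0}
    - {"dp": [0,-0.004,0.044],"yaw": 0,"jaw": 0}

```text
t: 15.2
position: [422.9, 312.4, 75.3]
tcp_rot: [3.141, -0.0, 1.575]
force: [-1.9, -0.2, 2.9]
gripper_width: 0.063
grasp_force: 51.9
```

Request:
apply_moves:
  rows:
    - {"dp": [0,0,0.005],"yaw": 0,"jaw": 0}
    - {"dp": [0,0,0.005],"yaw": 0,"jaw": 0}

```text
t: 15.4
position: [422.9, 312.4, 75.3]
tcp_rot: [3.141, -0.0, 1.575]
force: [-4.4, -2.7, 13.8]
gripper_width: 0.059
grasp_force: 53.2
```

Seated. Open slightly and rise straight up.

Request:
apply_moves:
  rows:
    - {"dp": [0,0,0],"yaw": 0,"jaw": 10}
    - {"dp": [0,0,0],"yaw": 0,"jaw": 13}
    - {"dp": [0,0,-0.02],"yaw": 0,"jaw": 15}
    - {"dp": [0,0,-0.08],"yaw": 0,"jaw": 16}
    - {"dp": [0,0,-0.25],"yaw": 0,"jaw": 30}
    - {"dp": [0,0,-0.5],"yaw": 0,"jaw": 40}
    - {"dp": [0,0,-0.65],"yaw": 0,"jaw": 40}
    - {"dp": [0,0,-0.65],"yaw": 0,"jaw": 40}

```text
t: 16.2
position: [424.9, 313.7, 175.5]
tcp_rot: [3.136, -0.004, 1.575]
force: [1.3, 0.1, 0.3]
gripper_width: 0.469
grasp_force: 0.0
```

```bash
python3 -c "
from circ import *
circ((480,308),56,80,110,75,'grey')
circ((480,308),84,50,82,120,'orange')"; python3 go.py 589.5 90 165
```

```text
scene 427 [481.1 310.1] top 90.2 rms 2.3
side 232 [478.9 306.3] top 92.6 rms 2.5
scene 484 [481.  310.8] top 77.3 rms 2.4
side 105 [478.  307.2] top 79.1 rms 2.6
t 16.4 pos [422.3 311.9 170.9] [-3.140e+00  1.000e-03  1.575e+00] dp [-1.484  1.108  0.039] yaw 0.004 F [-1.2 -0.2 -0.3] w 40.4 g 0.0
```

View pics/last_scene.png

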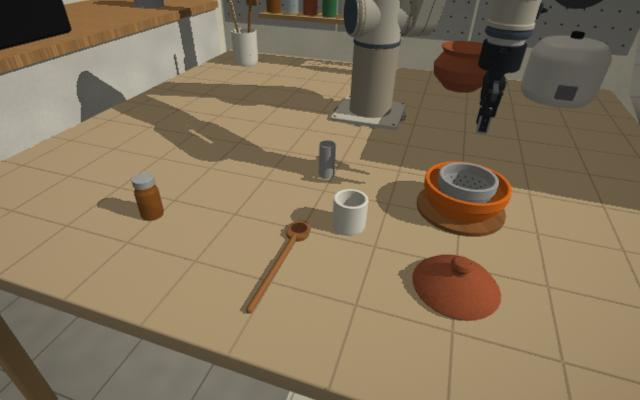

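The scene picture shows the colander seated inside the bowl (467,183); its rim is 13 mm above the bowl's and they are concentric within 1 mm. Next the ramekin.

Request:
apply_moves:
  rows:
    - {"dp": [-0.15,0.11,0],"yaw": 0,"jaw": 36}
    - {"dp": [-0.4,0.3,0],"yaw": 0,"jaw": 36}
    - {"dp": [-0.65,0.49,0],"yaw": 0,"jaw": 36}
    - {"dp": [-0.85,0.63,0],"yaw": 0,"jaw": 36}
    - {"dp": [-1,0.75,0],"yaw": 0,"jaw": 36}

```text
t: 16.9
position: [536.2, 160.6, 170.1]
tcp_rot: [-3.139, 0.001, 1.574]
force: [0.1, -0.2, -0.3]
gripper_width: 0.421
grasp_force: 0.0
```

Request:
apply_moves:
  rows:
    - {"dp": [-0.2,0.15,0.05],"yaw": 0,"jaw": 36}
    - {"dp": [-0.4,0.3,0.2],"yaw": 0,"jaw": 36}
    - {"dp": [-0.485,0.36,0.3],"yaw": 0,"jaw": 36}
    - {"dp": [-0.485,0.36,0.3],"yaw": 0,"jaw": 36}
    - {"dp": [-0.485,0.36,0.3],"yaw": 0,"jaw": 36}

```text
t: 17.4
position: [589.1, 90.5, 125.4]
tcp_rot: [-3.138, 0.0, 1.575]
force: [-0.2, -0.2, -0.2]
gripper_width: 0.426
grasp_force: 0.0
```

```bash
python3 go.py 589.5 90 57
python3 - <<'E'
from h import *
d=get_image("wrist"); cv2.imwrite("pics/w3.png",d["img"])
E
```

```text
t 17.4 pos [589.1  90.5 125.4] [-3.138  0.     1.575] dp [-0.003  0.003  0.456] yaw 0.004 F [-0.2 -0.2 -0.2] w 36.4 g 0.0
```

View pics/w3.png

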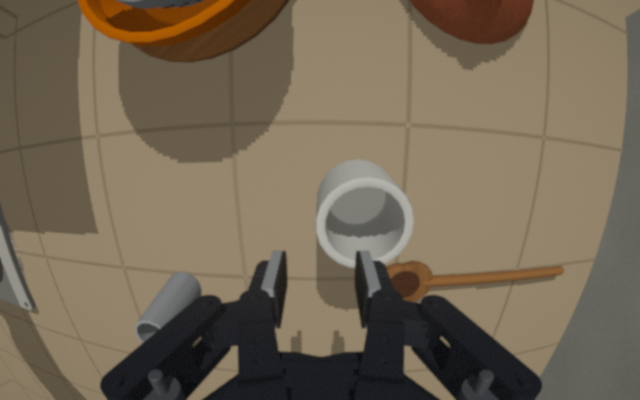

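The ramekin's left rim (about 322,222) lies midway between the pads (272 and 366), and the spoon stays clear. I'll descend and pinch.

Request:
apply_moves:
  rows:
    - {"dp": [0,0,0.15],"yaw": 0,"jaw": 36}
    - {"dp": [0,0,0.3],"yaw": 0,"jaw": 36}
    - {"dp": [0,0,0.4],"yaw": 0,"jaw": 36}
    - {"dp": [0,0,0.46],"yaw": 0,"jaw": 36}
    - {"dp": [0,0,0.46],"yaw": 0,"jaw": 20}
    - {"dp": [0,0,0.46],"yaw": 0,"jaw": 12}
    - {"dp": [0,0,0.46],"yaw": 0,"jaw": 0}
    - {"dp": [0,0,0.46],"yaw": 0,"jaw": 0}
    - {"dp": [0,0,0.46],"yaw": 0,"jaw": 0}
    - {"dp": [0,0,0.46],"yaw": 0,"jaw": 0}
  force: 60

```text
t: 18.45
position: [590.6, 90.1, 58.2]
tcp_rot: [3.141, 0.0, 1.575]
force: [-2.2, -2.4, 3.9]
gripper_width: 0.078
grasp_force: 57.1
```

Request:
apply_moves:
  rows:
    - {"dp": [0,0,-0.05],"yaw": 0,"jaw": 0}
    - {"dp": [0,0,-0.15],"yaw": 0,"jaw": 0}
    - {"dp": [0,0,-0.35],"yaw": 0,"jaw": 0}
    - {"dp": [0,0,-0.55],"yaw": 0,"jaw": 0}
    - {"dp": [0,0,-0.75],"yaw": 0,"jaw": 0}
    - {"dp": [0,0,-0.9],"yaw": 0,"jaw": 0}
    - {"dp": [0,0,-0.95],"yaw": 0,"jaw": 0}
    - {"dp": [0,0,-0.95],"yaw": 0,"jaw": 0}

```text
t: 19.25
position: [591.0, 90.5, 201.8]
tcp_rot: [3.139, -0.0, 1.575]
force: [-0.7, -0.0, -3.0]
gripper_width: 0.077
grasp_force: 56.7
```

```bash
python3 -c "
from circ import *
circ((621,90),31.5,150,240,45,'grey')"; python3 go.py 448.5 308 200
```

```text
scene 308 [624.3  92.5] top 216.0 rms 3.4
side 196 [620.5  88.2] top 215.5 rms 2.3
t 19.35 pos [589.6  90.3 199.4] [-3.14   0.     1.575] dp [ 1.456 -0.935 -0.004] yaw 0.004 F [-0.3 -0.1 -1.9] w 6.1 g 56.66183808760252
```

Request:
apply_moves:
  rows:
    - {"dp": [0.1,-0.065,0],"yaw": 0,"jaw": 0}
    - {"dp": [0.25,-0.16,0],"yaw": 0,"jaw": 0}
    - {"dp": [0.45,-0.29,0],"yaw": 0,"jaw": 0}
    - {"dp": [0.65,-0.42,0],"yaw": 0,"jaw": 0}
    - {"dp": [0.85,-0.55,0],"yaw": 0,"jaw": 0}
    - {"dp": [1,-0.64,0],"yaw": 0,"jaw": 0}

```text
t: 19.95
position: [490.9, 241.4, 198.6]
tcp_rot: [-3.138, 0.001, 1.576]
force: [-0.2, -0.2, -2.7]
gripper_width: 0.076
grasp_force: 56.7
```

Request:
apply_moves:
  rows:
    - {"dp": [0.15,-0.1,0],"yaw": 0,"jaw": 0}
    - {"dp": [0.3,-0.19,0],"yaw": 0,"jaw": 0}
    - {"dp": [0.42,-0.27,0],"yaw": 0,"jaw": 0}
    - {"dp": [0.456,-0.3,0],"yaw": 0,"jaw": 0}
    - {"dp": [0.456,-0.3,0],"yaw": 0,"jaw": 0}
    - {"dp": [0.456,-0.3,0],"yaw": 0,"jaw": 0}

```text
t: 20.55
position: [448.1, 307.7, 199.5]
tcp_rot: [-3.141, 0.001, 1.575]
force: [0.1, 0.6, -2.0]
gripper_width: 0.078
grasp_force: 56.7
```

```bash
python3 -c "
from circ import *
circ((480,308),31.5,150,240,45,'grey')"; python3 go.py 448.5 308 87
```

```text
scene 259 [481.9 308.9] top 213.2 rms 2.5
side 150 [479.4 305.3] top 215.4 rms 2.6
t 20.65 pos [448.7 307.4 199.8] [-3.141  0.     1.574] dp [ 0.004 -0.001  0.752] yaw 0.003 F [ 0.1  0.  -1.9] w 6.6 g 56.732541038654745
```

Request:
apply_moves:
  rows:
    - {"dp": [0.007,-0.004,0.1],"yaw": 0,"jaw": 0}
    - {"dp": [0.007,-0.004,0.25],"yaw": 0,"jaw": 0}
    - {"dp": [0.007,-0.004,0.4],"yaw": 0,"jaw": 0}
    - {"dp": [0.007,-0.004,0.53],"yaw": 0,"jaw": 0}
    - {"dp": [0.007,-0.004,0.63],"yaw": 0,"jaw": 0}
    - {"dp": [0.007,-0.004,0.69],"yaw": 0,"jaw": 0}
    - {"dp": [0.007,-0.004,0.71],"yaw": 0,"jaw": 0}
    - {"dp": [0.007,-0.004,0.71],"yaw": 0,"jaw": 0}

```text
t: 21.45
position: [448.1, 308.9, 93.6]
tcp_rot: [-3.141, 0.0, 1.575]
force: [0.7, -0.6, -1.0]
gripper_width: 0.073
grasp_force: 56.7
```

```bash
python3 -c "
from circ import *
circ((480,308),31.5,98,125,42,'grey')"; python3 go.py 448.5 308 87
```

```text
scene 203 [480.9 310.2] top 109.1 rms 2.7
side 121 [479.5 307. ] top 110.6 rms 2.2
t 21.55 pos [448.4 309.3  94.3] [ 3.141e+00 -1.000e-03  1.575e+00] dp [-0.009  0.001  0.049] yaw 0.004 F [ 0.5  0.3 -2.1] w 6.6 g 56.742591083748266
```

Request:
apply_moves:
  rows:
    - {"dp": [0,0,0.015],"yaw": 0,"jaw": 0}
    - {"dp": [0,0,0.028],"yaw": 0,"jaw": 0}
    - {"dp": [0,0,0.036],"yaw": 0,"jaw": 0}
    - {"dp": [0,0,0.042],"yaw": 0,"jaw": 0}
    - {"dp": [0,0,0.042],"yaw": 0,"jaw": 0}

```text
t: 22.05
position: [447.4, 309.1, 87.4]
tcp_rot: [-3.141, 0.0, 1.575]
force: [-2.8, -0.5, 3.0]
gripper_width: 0.073
grasp_force: 57.3
```

Request:
apply_moves:
  rows:
    - {"dp": [0,0,0.005],"yaw": 0,"jaw": 0}
    - {"dp": [0,0,0.005],"yaw": 0,"jaw": 0}

```text
t: 22.25
position: [447.1, 309.0, 87.1]
tcp_rot: [-3.14, 0.0, 1.575]
force: [-5.4, -0.8, 7.7]
gripper_width: 0.08
grasp_force: 58.2
```

Request:
apply_moves:
  rows:
    - {"dp": [0,0,0],"yaw": 0,"jaw": 10}
    - {"dp": [0,0,0],"yaw": 0,"jaw": 12}
    - {"dp": [0,0,-0.02],"yaw": 0,"jaw": 13}
    - {"dp": [0,0,-0.08],"yaw": 0,"jaw": 13}
    - {"dp": [0,0,-0.2],"yaw": 0,"jaw": 20}
    - {"dp": [0,0,-0.4],"yaw": 0,"jaw": 40}
    - {"dp": [0,0,-0.6],"yaw": 0,"jaw": 60}
    - {"dp": [0,0,-0.6],"yaw": 0,"jaw": 65}

```text
t: 23.05
position: [450.4, 310.7, 181.2]
tcp_rot: [3.135, -0.004, 1.575]
force: [0.7, -0.8, 1.0]
gripper_width: 0.74
grasp_force: 0.0
```

```bash
python3 -c "
from circ import *
circ((480,308),31.5,92,125,42,'grey')
circ((480,308),84,50,82,120,'orange')"; python3 go.py 438.5 -15.7 175
```

```text
scene 244 [480.1 310.8] top 102.0 rms 2.2
side 137 [477.9 307. ] top 104.5 rms 2.3
scene 492 [480.9 311. ] top 77.1 rms 2.3
side 121 [478.3 307.2] top 78.9 rms 2.6
t 23.25 pos [447.4 308.8 176.1] [-3.141e+00  1.000e-03  1.575e+00] dp [-2.163 -0.068  0.007] yaw 0.004 F [-0.6 -0.8  0.4] w 64.8 g 0.0
```

View pics/last_scene.png

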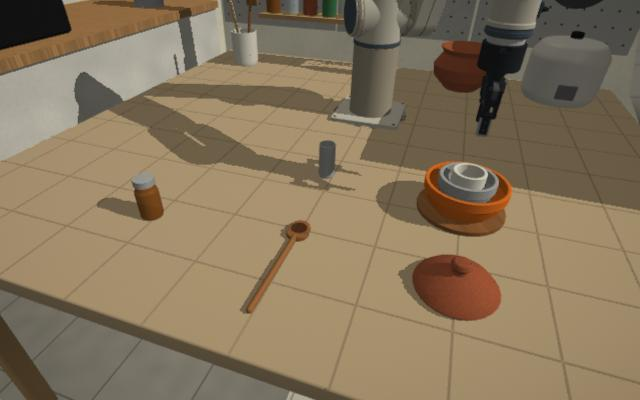

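The scene picture shows the ramekin (468,177) upright and concentric in the colander. Last, the measure.

Request:
apply_moves:
  rows:
    - {"dp": [-0.15,0,0],"yaw": 0,"jaw": 65}
    - {"dp": [-0.4,-0.01,0],"yaw": 0,"jaw": 65}
    - {"dp": [-0.7,-0.02,0],"yaw": 0,"jaw": 65}
    - {"dp": [-1,-0.03,0],"yaw": 0,"jaw": 65}

```text
t: 23.65
position: [442.9, 157.7, 175.4]
tcp_rot: [-3.139, 0.001, 1.576]
force: [1.7, 0.1, -0.5]
gripper_width: 0.763
grasp_force: 0.0
```

Request:
apply_moves:
  rows:
    - {"dp": [-0.3,-0.01,0],"yaw": 0,"jaw": 65}
    - {"dp": [-0.6,-0.02,0],"yaw": 0,"jaw": 65}
    - {"dp": [-0.9,-0.03,0],"yaw": 0,"jaw": 65}
    - {"dp": [-1,-0.03,0],"yaw": 0,"jaw": 65}

```text
t: 24.05
position: [438.7, 6.1, 175.6]
tcp_rot: [-3.139, 0.001, 1.572]
force: [0.2, 0.5, 0.4]
gripper_width: 0.757
grasp_force: 0.0
```

Request:
apply_moves:
  rows:
    - {"dp": [-0.1,0,0],"yaw": 0,"jaw": 65}
    - {"dp": [-0.165,-0.008,0.1],"yaw": 0,"jaw": 65}
    - {"dp": [-0.165,-0.008,0.25],"yaw": 0,"jaw": 65}
    - {"dp": [-0.165,-0.008,0.28],"yaw": 0,"jaw": 65}
    - {"dp": [-0.165,-0.008,0.28],"yaw": 0,"jaw": 65}

```text
t: 24.55
position: [437.9, -15.5, 133.4]
tcp_rot: [-3.138, -0.0, 1.575]
force: [-0.6, 0.3, -0.4]
gripper_width: 0.761
grasp_force: 0.0
```

```bash
python3 go.py 438.5 -15.7 68
python3 - <<'E'
from h import *
d=get_image("wrist"); cv2.imwrite("pics/w4.png",d["img"])
E
```

```text
t 24.55 pos [437.9 -15.5 133.4] [-3.138 -0.     1.575] dp [-0.001  0.004  0.436] yaw 0.004 F [-0.6  0.3 -0.4] w 65.0 g 0.0
```

View pics/w4.png

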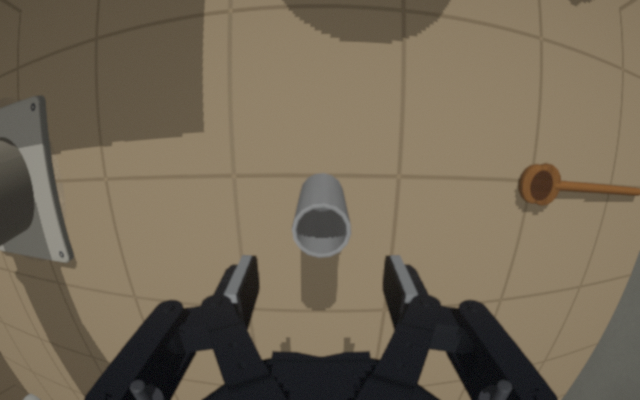

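The measure's rim (321,230) is centred between the pads (250 and 393).

Request:
apply_moves:
  rows:
    - {"dp": [0,0.004,0.15],"yaw": 0,"jaw": 65}
    - {"dp": [0,0.004,0.3],"yaw": 0,"jaw": 65}
    - {"dp": [0,0.004,0.4],"yaw": 0,"jaw": 65}
    - {"dp": [0,0.004,0.44],"yaw": 0,"jaw": 65}
    - {"dp": [0,0.004,0.44],"yaw": 0,"jaw": 50}
    - {"dp": [0,0.004,0.44],"yaw": 0,"jaw": 44}
    - {"dp": [0,0.004,0.44],"yaw": 0,"jaw": 38}
    - {"dp": [0,0.004,0.44],"yaw": 0,"jaw": 34}
    - {"dp": [0,0.004,0.44],"yaw": 0,"jaw": 34}
    - {"dp": [0,0.004,0.44],"yaw": 0,"jaw": 34}
  force: 35

```text
t: 25.6
position: [440.1, -15.7, 69.6]
tcp_rot: [3.14, 0.0, 1.575]
force: [-2.2, 0.3, 7.1]
gripper_width: 0.453
grasp_force: 35.0
```

Request:
apply_moves:
  rows:
    - {"dp": [0,0,-0.05],"yaw": 0,"jaw": 34}
    - {"dp": [0,0,-0.15],"yaw": 0,"jaw": 34}
    - {"dp": [0,0,-0.35],"yaw": 0,"jaw": 34}
    - {"dp": [0,0,-0.55],"yaw": 0,"jaw": 34}
    - {"dp": [0,0,-0.75],"yaw": 0,"jaw": 34}
    - {"dp": [0,0,-0.9],"yaw": 0,"jaw": 34}
    - {"dp": [0,0,-0.98],"yaw": 0,"jaw": 34}
    - {"dp": [0,0,-0.98],"yaw": 0,"jaw": 34}

```text
t: 26.4
position: [440.6, -15.7, 217.3]
tcp_rot: [3.138, 0.0, 1.575]
force: [-0.3, -0.7, -1.8]
gripper_width: 0.448
grasp_force: 35.6
```

```bash
python3 go.py 480 309 214
```

```text
t 26.4 pos [440.6 -15.7 217.3] [3.138 0.    1.575] dp [2.164 0.272 0.022] yaw 0.004 F [-0.3 -0.7 -1.8] w 38.2 g 35.55882676213514
```

Request:
apply_moves:
  rows:
    - {"dp": [0.1,0.01,0],"yaw": 0,"jaw": 34}
    - {"dp": [0.25,0.03,0],"yaw": 0,"jaw": 34}
    - {"dp": [0.45,0.06,0],"yaw": 0,"jaw": 34}
    - {"dp": [0.65,0.08,0],"yaw": 0,"jaw": 34}
    - {"dp": [0.85,0.11,0],"yaw": 0,"jaw": 34}
    - {"dp": [1,0.13,0],"yaw": 0,"jaw": 34}

```text
t: 27.0
position: [457.8, 135.8, 214.1]
tcp_rot: [-3.139, 0.0, 1.576]
force: [0.2, 0.9, -0.6]
gripper_width: 0.454
grasp_force: 35.5
```

Request:
apply_moves:
  rows:
    - {"dp": [0.2,0.03,0],"yaw": 0,"jaw": 34}
    - {"dp": [0.4,0.05,0],"yaw": 0,"jaw": 34}
    - {"dp": [0.6,0.08,0],"yaw": 0,"jaw": 34}
    - {"dp": [0.8,0.1,0],"yaw": 0,"jaw": 34}
    - {"dp": [1,0.13,0],"yaw": 0,"jaw": 34}

```text
t: 27.5
position: [476.4, 285.3, 213.7]
tcp_rot: [-3.139, 0.001, 1.575]
force: [-0.6, 0.2, -0.5]
gripper_width: 0.451
grasp_force: 35.5
```

Request:
apply_moves:
  rows:
    - {"dp": [0.1,0.01,0],"yaw": 0,"jaw": 34}
    - {"dp": [0.165,0.02,0],"yaw": 0,"jaw": 34}
    - {"dp": [0.165,0.02,0],"yaw": 0,"jaw": 34}
    - {"dp": [0.165,0.02,0],"yaw": 0,"jaw": 34}

```text
t: 27.9
position: [479.8, 308.3, 215.0]
tcp_rot: [-3.14, 0.001, 1.575]
force: [-0.2, -0.9, -0.8]
gripper_width: 0.448
grasp_force: 35.5
```

```bash
python3 - <<'E'
from h import *
# held measure: axis from its body points below the fingers (visible half: correct with radius toward camera)
for n in("scene","side"):
    d=get_image(n); p=pts(d).reshape(-1,3); cam=np.linalg.inv(d["camera_from_world"])[:2,3]
    h=cv2.cvtColor(d["img"],cv2.COLOR_BGR2HSV).reshape(-1,3)
    k=(np.hypot(p[:,0]-480,p[:,1]-309)<32)&(p[:,2]>153)&(p[:,2]<190)&(h[:,2]>60)
    s=p[k]
    from scipy.optimize import least_squares
    f=least_squares(lambda x:np.hypot(s[:,0]-x[0],s[:,1]-x[1])-20,[480,309],loss="soft_l1")
    q=p[(np.hypot(p[:,0]-480,p[:,1]-309)<28)&(p[:,2]>125)]
    print(n,len(s),f.x.round(1),np.std(f.fun).round(1),"bottom",np.percentile(q[:,2],.5).round(1)); cv2.imwrite(f"pics/m_{n}.png",d["img"])
E
python3 go.py 480 309 103
```

```text
scene 371 [477.8 309.3] 1.1 bottom 146.7
side 148 [479.2 308.1] 1.2 bottom 150.4
t 28.0 pos [480.  308.2 215.4] [-3.141  0.     1.574] dp [ 0.006 -0.     0.75 ] yaw 0.003 F [ 0. -0. -1.] w 38.4 g 35.521278674859786
```

View pics/m_scene.png

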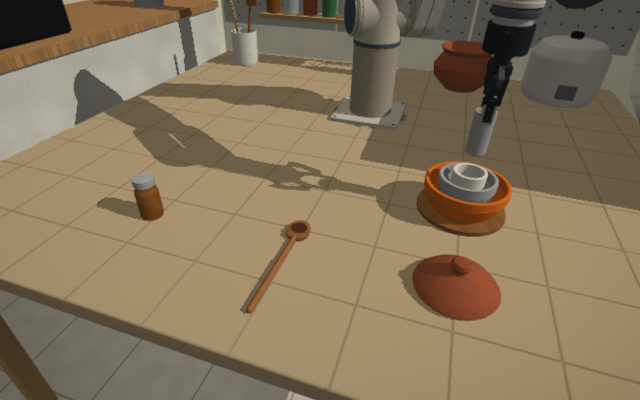

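The measure hangs plumb with the gripper at (482,130), above the ramekin, and is aligned within 1 mm. I'll lower it.

Request:
apply_moves:
  rows:
    - {"dp": [0.003,0,0.1],"yaw": 0,"jaw": 34}
    - {"dp": [0.003,0,0.22],"yaw": 0,"jaw": 34}
    - {"dp": [0.003,0,0.34],"yaw": 0,"jaw": 34}
    - {"dp": [0.003,0,0.46],"yaw": 0,"jaw": 34}
    - {"dp": [0.003,0,0.57],"yaw": 0,"jaw": 34}
    - {"dp": [0.003,0,0.65],"yaw": 0,"jaw": 34}
    - {"dp": [0.003,0,0.7],"yaw": 0,"jaw": 34}
    - {"dp": [0.003,0,0.71],"yaw": 0,"jaw": 34}
    - {"dp": [0.003,0,0.71],"yaw": 0,"jaw": 34}

```text
t: 28.9
position: [480.4, 309.7, 109.3]
tcp_rot: [3.141, -0.0, 1.575]
force: [-1.0, 0.6, -0.8]
gripper_width: 0.453
grasp_force: 35.5
```

Request:
apply_moves:
  rows:
    - {"dp": [0,0,0.01],"yaw": 0,"jaw": 34}
    - {"dp": [0,0,0.02],"yaw": 0,"jaw": 34}
    - {"dp": [0,0,0.03],"yaw": 0,"jaw": 34}
    - {"dp": [0,0,0.03],"yaw": 0,"jaw": 34}

```text
t: 29.3
position: [480.1, 309.7, 104.5]
tcp_rot: [-3.142, 0.0, 1.575]
force: [-0.5, 0.2, -1.0]
gripper_width: 0.458
grasp_force: 35.5
```

Request:
apply_moves:
  rows:
    - {"dp": [0,0,0.005],"yaw": 0,"jaw": 34}
    - {"dp": [0,0,0.01],"yaw": 0,"jaw": 34}
    - {"dp": [0,0,0.01],"yaw": 0,"jaw": 34}

```text
t: 29.6
position: [480.4, 310.0, 103.7]
tcp_rot: [3.141, -0.0, 1.575]
force: [-0.9, -0.5, 4.2]
gripper_width: 0.453
grasp_force: 36.1
```

Request:
apply_moves:
  rows:
    - {"dp": [0,0,0.003],"yaw": 0,"jaw": 34}
    - {"dp": [0,0,0.003],"yaw": 0,"jaw": 42}
    - {"dp": [0,0,0],"yaw": 0,"jaw": 46}
    - {"dp": [0,0,-0.02],"yaw": 0,"jaw": 50}
    - {"dp": [0,0,-0.08],"yaw": 0,"jaw": 55}
    - {"dp": [0,0,-0.25],"yaw": 0,"jaw": 60}
    - {"dp": [0,0,-0.5],"yaw": 0,"jaw": 60}
    - {"dp": [0,0,-0.75],"yaw": 0,"jaw": 60}
    - {"dp": [0,0,-0.85],"yaw": 0,"jaw": 60}
    - {"dp": [0,0,-0.85],"yaw": 0,"jaw": 60}

```text
t: 30.6
position: [481.7, 310.7, 234.0]
tcp_rot: [3.136, -0.003, 1.575]
force: [1.6, 1.1, 0.6]
gripper_width: 0.701
grasp_force: 0.0
```

```bash
python3 - <<'E'
from circ import *
circ((480,308),18.5,112,135,32)
circ((480,308),31.5,96,108,42,'grey')
circ((480,308),56,80,95,75,'grey')
circ((480,308),84,50,82,120,'orange')
a=cv2.imread("pics/last_scene.png")[130:260,380:560]; b=cv2.imread("pics/last_side.png")[40:200,170:400]
cv2.imwrite("pics/fin.png",np.hstack([cv2.resize(a,(400,289)),cv2.resize(b,(400,289))]))
E
python3 go.py 480 309 230
```

```text
scene 97 [479.3 310.6] top 122.9 rms 1.2
side 56 [478.6 308. ] top 125.1 rms 1.2
scene 59 [475.4 291.4] top 107.2 rms 9.6
side 104 [477.9 306.9] top 104.7 rms 3.2
scene 251 [474.4 310.6] top 93.9 rms 14.8
side 231 [479.1 309.1] top 93.9 rms 11.6
scene 487 [480.8 310.8] top 77.0 rms 2.3
side 110 [478.6 306.7] top 78.9 rms 3.0
t 31.0 pos [479.8 309.4 229.4] [-3.140e+00  1.000e-03  1.575e+00] dp [-0.003  0.002 -0.004] yaw 0.004 F [ 0.   0.6 -0.1] w 59.9 g 0.0
```

View pics/fin.png

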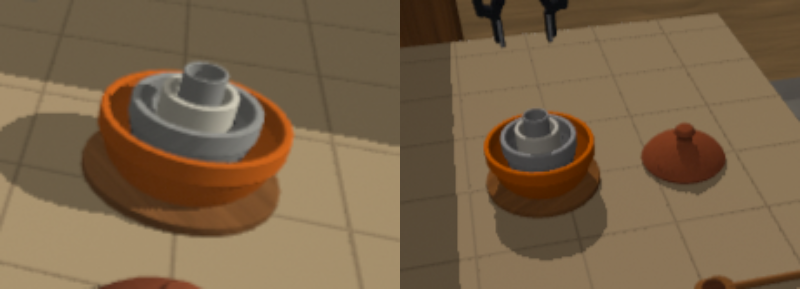

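The crops show all four pieces nested upright on the board, with the gripper clear above. The measure's rim reads about 123 mm, against 122 expected.

```bash
python3 -c "
from h import *
print(finish_job())"
```

```text
the job is handed in; nothing more can be done
None
```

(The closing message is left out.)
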